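Mesh the spice cup with its mill and hold it down

TASK

Take the orange-lidded grinding cup by the bar grip on its lid, lift it out of the wooden ring and, keeping it upright, fit its stem into the slotted steel socket on top of the white spice mill: turn it until the two ears of the stem drop into the slot and the cup's flange sits flat on the socket. Then press the cup down against the mill's spring, more than half its travel but without ramming it onto the stop, so that the mill runs, and finish like that, still gripping it and holding it pressed down. Be gentle: grip lightly, never force the cup hard against the mill, and leave the other things on the counter where they are.

Things in the scene. Friction and masses are not known exactly. Their poses are not given: they have to be found in the camera images.
- cup: Loose grinding cup, 0.13 to 0.25 kg: steel flange (diameter 60 mm, z 0 to 6), clear body (diameter 56, to z 53), orange lid (diameter 60, to z 63) with a bar grip. Origin: centre of the flange's underside; z up, x along the bar grip and through the stem's two ears. Half a turn makes no difference. It starts upright in the wooden ring, at any yaw.
- cup_grip (a point): Middle of the orange bar grip on the lid, 79 mm above the cup's origin. The bar is 42 mm long (x), 14 thick (y), 32 high: pinch it across y from above. Its thin plastic cracks if the fingers' contact forces on it (both pads added up) pass 100 N; 20 to 30 N per pad is enough.
- stem_tip (a point): Lowest point of the steel stem under the cup, 18 mm below the cup's origin: the round-ended pilot core, diameter 12 mm. The stem's two ears, diameter 7 with round ends, stand at x = +11.5 and -11.5 mm and reach 12 mm below the cup's origin.
- stand: Fixed wooden ring that keeps the cup: outer diameter 80, hole 46, height 26, on the counter. Origin: centre of its underside. The cup's flange rests on its top, the stem hangs in the hole.
- mill: Fixed white motor base of the spice mill: round, diameter 128 at the foot, 96 at the top, 85 high. Origin: centre of its underside; it carries the press and the steel socket. The mill is damaged if the cup pushes on it with more than 65 N.
- socket_mouth (a point): Centre of the socket's top face, 117 mm above the counter unpressed; it goes down with the press. z up, x along the slot. Slot 32.5 mm long (x, ends marked orange), 9.5 wide (y), 32 deep, widened in the middle to 15 by 14.5 for the pilot core. Fully home, the cup's origin is at this point; with the ears not in the slot the cup stops 12 mm higher.
- socket: Round steel boss, diameter 52 mm, standing 32 mm out of the mill's top, with the slot in its top face. Origin on its axis at the mill's top, x along the slot, z up. It can turn about its axis up to 1.6 rad either way from the mill's own x, but stiffly (0.10 N m), so it stays as found; it starts at any angle.
- press (a joint): Spring travel of the socket, straight down: 0 up, 0.012 m fully down (firm stop). The spring pushes back with about 2 N at 0 and 13 N at 0.012; it springs up when let go. The mill runs when it is pressed beyond 0.005.
- canister: Bystander: closed blue ceramic canister, diameter 114, height 160. Sizes in mm; origin: centre of its underside.
- cruet: Bystander: green glass oil cruet, diameter 72, height 145. Sizes in mm; origin: centre of its underside.
- stopper: Bystander: glass cruet stopper standing on its foot, diameter 32, height 42. Sizes in mm; origin: centre of its underside.
- mug: Bystander: white mug, diameter 80 plus handle, height 90. Sizes in mm; origin: centre of its underside.
- bowl: Bystander: terracotta bowl, diameter 130, height 55. Sizes in mm; origin: centre of its underside.
- jar: Bystander: glass jar with steel cap, diameter 64, height 95. Sizes in mm; origin: centre of its underside.
- spoon: Bystander: wooden spoon lying flat, 220 long. Sizes in mm; origin: middle of the tool's underside.

How it is judged:
By the outcome, as a careful person would: the job done as asked, in the order asked, and still so for the second after the job is handed in, while the arm keeps its last pose, push and grip.
It also fails if it takes over 45 s, if anything falls off the work surface, if the arm or the gripper's body presses on something with over 40 N, if the wrist force passes 120 N, or if a joint passes its speed limit or range.

ROBOT

A 7-joint arm with a two-finger parallel gripper is mounted at the origin on the work surface. World frame = base frame: x ahead of the robot, y to its left, z up, the work surface at z = 0. Lengths are in m, angles in rad, forces in N, time in s.
With the tool pointing down it reaches from about 0.425 to 0.925 m from the base axis. Payload 6.8 kg.
Tool frame: the origin (TCP) lies on the centre line of the jaws, within the pads' length; the fingertips stand 25 mm ahead of it and the grasp point (between the pads) lies 6 mm ahead of it; z points along the fingers, y is the line along which they close (so a half turn about z gives the same grasp; the last joint's range is limited). The gripper opens to 85 mm and grips with 20 to 120 N. Pads are 22 mm wide; open, the fingers measure 114 mm over their backs; the gripper's body (76 mm by 85 mm) begins 54 mm behind the grasp point. The pads swing forward as they close: fully open they stand 13 mm farther back than shut.
Start: joints at [1.202, 0.477, 0.022, 1.555, -0.011, 1.109, -0.083], TCP at [0.174, -0.652, 0.219] pointing down, gripper open.
Joint ranges: [-2.96, 2.96], [-0.34, 2.1], [-1.41, 1.46], [0.24, 2.44], [-1.37, 4.51], [0.17, 1.92], [-2.96, 2.96]. Speed limits (rad/s): [2.39, 2.39, 3.14, 3.14, 3.14, 3.14, 3.14].

INTERFACE

Orientations are given as a rotation vector (axis times angle).
In Python, from bench import status, imaging, workorder gives the robot as it stands.
- The arm moves only by the tool send_rows, never from a script. Its argument "steps" is a list of rows, each an object of numbers: "dx", "dy", "dz": the shift along the tool's x, y, z in cm; "yaw": the turn about the tool's z in degrees; "gripper": the opening, from 0 (shut) to 1 (fully open). A call has 1 to 5 rows; each row is the pose to reach, as a shift and turn from the pose commanded when the call began, along the tool's axes at that moment; what a row does not reach only later rows make up. A row lasts 1/8 s, in which the tool goes at most 62.5 mm and 10.7 degrees, less where a joint would pass 70% of its speed; a pose out of reach is approached as far as the arm can. A call with a gripper value outside its range is refused whole. The fingers move at their own pace and stop on an object; "force" is the grip in N (left out, the last holds). Time passes only in rows, so rows that repeat a pose let the fingers close. It gives the time, the measured TCP pose, the force, the opening and the grip force at its end, in the units of the state.
- status.get_obs(): the state, without advancing time (a new reading comes with each control period).
- imaging.grab_frame(name): name is "scene" or "top" or "wrist"; returns a dict with "color" (400x640x3 uint8, red, green, blue), "depth" (400x640 float32, m along the optical axis (not along the pixel's ray), 0 where there is no reading), "K" (3x3 intrinsics, pixels), "R" (3x3) and "t" (3): a world point X has camera coordinates R X + t. Camera axes: x right, y down, z forward; pixel columns grow to the right and rows downward; lengths in m; the calibration is good to about 2 mm. A picture is of the moment at which its call begins.
- workorder.hand_in(): hands the job in; it is judged then, once.
The state is a dict: "clock": time; "joints": joint angles; "qvel": joint speeds; "tau": joint torques, N m; "tcp_pos": TCP position; "orientation": TCP orientation; "contact_force": force on the tool from outside, world axes, zero at the start; "moment": the same for the moment, N m; "grip_width": finger opening in m; "gripper_force": force on a finger pad.
Only numpy, scipy, OpenCV 4.12 (cv2) and the standard library are available. Lean on these libraries where they do the work, as an engineer would, in place of code of your own. Each camera call takes 0.05 s, during which the arm holds its last target. There are 200 camera calls.

## Working session

There is one attempt and no reset: what is moved stays moved. The work goes in short steps, Python scripts to look and compute and a tool call to move; the robot and the scene stay as the last step left them, time stands still between calls to the robot, and variables do not carry over. Pictures are saved under pics/ and viewed, at most 10 in all, crops included, and the job is handed in when it is done.

Besides the shell and the picture viewer there is one more tool, called after "Call:" by a JSON object that holds its "api" and its "payload", one argument or row to a line. send_rows: Moves the arm, as the interface text tells. Its arguments: {"type":"object","properties":{"steps":{"type":"array"},"force":{"type":"number"}},"required":["steps"]}

```bash
mkdir -p pics
cat > h.py <<'E'
import numpy as np, cv2
from bench import status, imaging, workorder
from scipy.spatial.transform import Rotation as Ro
def grab(n):
    f=imaging.grab_frame(n); f['n']=n; return f
def save(f,name,s=1): cv2.imwrite('pics/'+name,f['color'][:,:,::-1])
def plane(f,uv,z):
    uv=np.atleast_2d(uv).astype(float); d=np.c_[uv,np.ones(len(uv))]@np.linalg.inv(f['K']).T@f['R']
    c=-f['R'].T@f['t']; return c+d*((z-c[2])/d[:,2])[:,None]
def cloud(f):
    v,u=np.mgrid[:400,:640]; z=f['depth']
    p=np.stack([u*z,v*z,z],-1)@np.linalg.inv(f['K']).T
    return (p-f['t'])@f['R']
E
python3 - <<'E'
from h import *
a=grab('scene');b=grab('top')
save(a,'s1.png');save(b,'t1.png')
o=status.get_obs();print({k:np.round(v,3).tolist() for k,v in o.items()})
for f in(a,b):print(-f['R'].T@f['t'],f['R'][2], f['K'][0,0])
E
```

```text
{'clock': 0.1, 'joints': [1.202, 0.478, 0.022, 1.556, -0.012, 1.109, -0.083], 'qvel': [-0.001, -0.002, -0.0, -0.002, 0.0, 0.002, -0.001], 'tau': [0.005, -59.776, 1.614, -28.195, 0.013, 0.005, 0.0], 'tcp_pos': [0.174, -0.652, 0.218], 'orientation': [-3.113, -0.408, 0.001], 'contact_force': [-0.454, 0.368, -0.754], 'moment': [0.043, -0.039, -0.017], 'gripper_force': 0.0, 'grip_width': 0.085}
[1.38198517 0.14866031 1.26896868] [-0.55481693 -0.09590806 -0.82642593] 467.0651529809167
[ 0.33923713 -0.01910908  1.46282338] [ 0.19545166  0.01189856 -0.98064115] 401.4397642364572
```

View pics/s1.png

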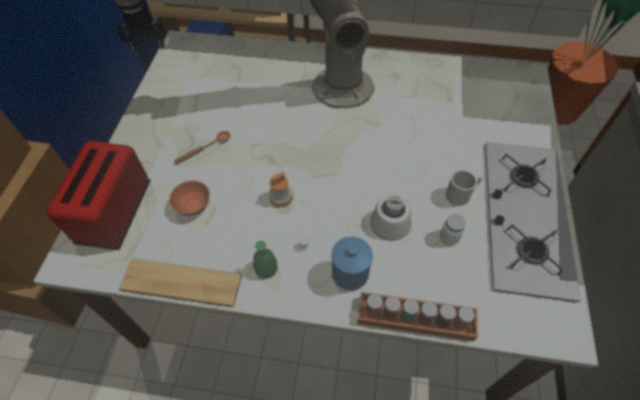

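View pics/t1.png

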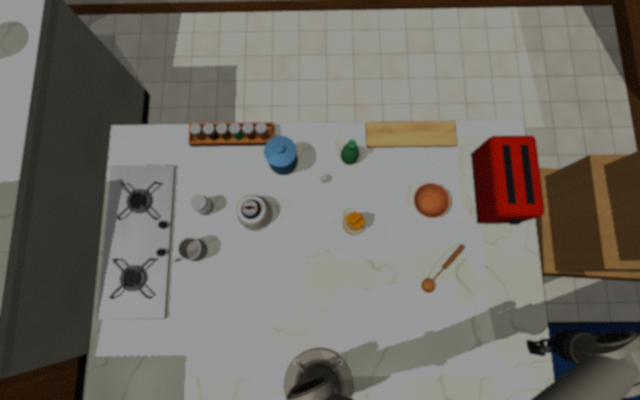

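The scene view shows the cup at (280,190) and the mill at (392,215). In the top view the cup is at (355,222) and the mill socket at (254,208). Next I measure both.

Run:
```python
from h import *
for n,box in(('top',(330,200,380,245)),('scene',(262,165,300,212))):
    f=grab(n);P=cloud(f);c=f['color']
    h=cv2.cvtColor(c,cv2.COLOR_RGB2HSV)
    x0,y0,x1,y1=box
    m=np.zeros((400,640),bool);m[y0:y1,x0:x1]=True
    o=m&(h[...,0]<22)&(h[...,1]>170)
    q=P[o&(P[...,2]>.02)];print(n,o.sum(),q[:,2].max(),q.mean(0))
    t=q[q[:,2]>.112]
    if len(t)>3:
        C=np.cov(t[:,:2].T);w,v=np.linalg.eigh(C);print(' bar',len(t),t.mean(0),np.sqrt(w),np.degrees(np.arctan2(v[1,1],v[0,1])))
    uv=(254,208) if n=='top' else (396,205)
    m=np.zeros((400,640),np.uint8);cv2.circle(m,uv,40,1,-1);m=m>0
    for lo,hi in((.108,.125),(.075,.092)):
        k=m&(P[...,2]>lo)&(P[...,2]<hi);q=P[k]
        cc=cv2.minEnclosingCircle(q[:,:2].astype(np.float32)) if len(q) else 0
        print(' mill',lo,len(q),q.mean(0),cc)
    big=cv2.resize(c[185:245,225:385] if n=='top' else c[160:240,260:420],None,fx=5,fy=5,interpolation=cv2.INTER_CUBIC)
    cv2.imwrite(f'pics/z_{n}.png',cv2.convertScaleAbs(big[:,:,::-1],alpha=1.3))
```

```text
top 207 0.12886779847674712 [ 0.54512071 -0.13250308  0.09580605]
 bar 52 [ 0.54796214 -0.13063513  0.12089189] [0.0040137  0.01219011] 132.8079465376768
 mill 0.108 150 [0.59266957 0.23030424 0.11695611] ((0.5931227207183838, 0.22976502776145935), 0.02632834017276764)
 mill 0.075 475 [0.5898813  0.22762507 0.08482639] ((0.5929306745529175, 0.23085159063339233), 0.052827708423137665)Traceback (most recent call last):
  File "<stdin>", line 8, in <module>
    return umr_maximum(a, axis, None, out, keepdims, initial, where)
ValueError: zero-size array to reduction operation maximum which has no identity
```

View pics/z_top.png

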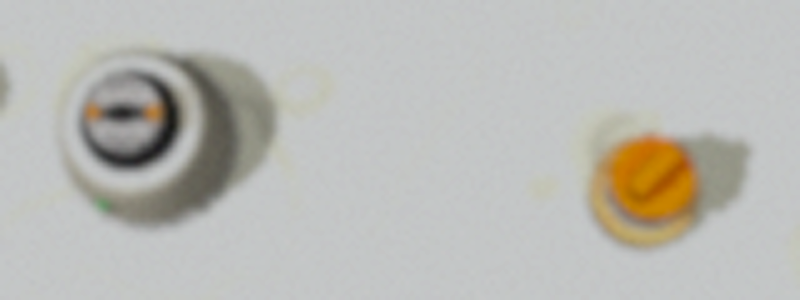

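The enlarged top view puts the slot's orange ends at about (92,113) and (153,113) in the crop, so the slot runs roughly along world y. The bar runs up and to the right at (655,173), at about 133-135°. Heights match: bar top 0.121, socket 0.117.

```bash
cat >> h.py <<'E'
def go(p,th=None):
    "shift in tool axes (cm) and yaw (deg) to reach TCP p with tool x along world angle th (deg, mod 180)"
    o=status.get_obs();R=Ro.from_rotvec(o['orientation']).as_matrix()
    d=R.T@(np.array(p)-o['tcp_pos'])*100
    a=np.degrees(np.arctan2(R[1,0],R[0,0])); y=None
    if th is not None:
        y=-((th-a+90)%180-90)   # tool z down: positive yaw lowers world angle
    print('tcp',np.round(o['tcp_pos'],4),'z',np.round(R[:,2],4),'x-ang',round(a,2),'-> d',np.round(d,2),'yaw',y,'j7',round(o['joints'][6],3),'t',o['clock'],'w',o['grip_width'])
E
python3 - <<'E'
from h import *
go([.547,-.131,.26],133)
E
```

```text
tcp [ 0.174  -0.6518  0.2187] z [-4.0e-04  1.1e-03 -1.0e+00] x-ang 14.94 -> d [ 49.47 -40.71  -4.09] yaw 61.94284915155188 j7 -0.083 t 0.2 w 0.08540313118655317
```

Call:
{"api": "send_rows", "payload": {
  "steps": [
    {"dx": 6,"dy": -5,"dz": -2,"yaw": 0,"gripper": 1},
    {"dx": 11,"dy": -9,"dz": -4},
    {"dx": 15.5,"dy": -13,"dz": -4},
    {"dx": 20,"dy": -17,"dz": -4},
    {"dx": 25,"dy": -20.5,"dz": -4}
  ]
}}

```text
validation failed for argument at $.st...
```

Call:
{"api": "send_rows", "payload": {
  "steps": [
    {"dx": 4.5,"dy": -3.7,"yaw": 10},
    {"dx": 9,"dy": -7.5,"yaw": 20},
    {"dx": 14,"dy": -11.5,"yaw": 30},
    {"dx": 19,"dy": -15.5,"yaw": 40},
    {"dx": 24,"dy": -20,"yaw": 50}
  ]
}}

```text
validation failed for argument at $.st...
```

Run:
```python
from h import *
go([.547,-.131,.26],133)
f=grab('wrist');save(f,'w1.png');print(-f['R'].T@f['t'],f['R'][2])
```

```text
tcp [ 0.174  -0.6518  0.2187] z [-4.0e-04  1.1e-03 -1.0e+00] x-ang 14.94 -> d [ 49.47 -40.71  -4.09] yaw 61.94284915155188 j7 -0.083 t 0.2 w 0.08540313118655317
[ 0.24461984 -0.63400653  0.37329187] [-0.27806078 -0.07296961 -0.95778789]
```

View pics/w1.png

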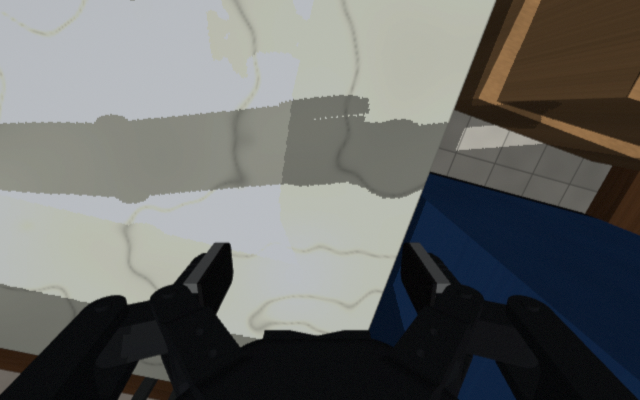

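The moves were refused, so the arm hasn't moved, and the wrist view shows only the empty counter between the fingers. The rows probably need every field, so I'll test that with one row.

Call:
{"api": "send_rows", "payload": {
  "steps": [
    {"dx": 6,"dy": -5,"dz": -2,"yaw": 0,"gripper": 1},
    {"dx": 11,"dy": -9,"dz": -4,"yaw": 0,"gripper": 1},
    {"dx": 15.5,"dy": -13,"dz": -4,"yaw": 0,"gripper": 1},
    {"dx": 20,"dy": -17,"dz": -4,"yaw": 0,"gripper": 1},
    {"dx": 25,"dy": -20.5,"dz": -4,"yaw": 0,"gripper": 1}
  ]
}}

```text
clock: 0.88
tcp_pos: [0.3536, -0.4002, 0.2596]
orientation: [3.114, 0.408, 0.001]
contact_force: [1.2, -1.4, 0.7]
grip_width: 0.0851
gripper_force: 0.0
```

Call:
{"api": "send_rows", "payload": {
  "steps": [
    {"dx": 4.5,"dy": -3.7,"dz": 0,"yaw": 10,"gripper": 1},
    {"dx": 9,"dy": -7.5,"dz": 0,"yaw": 20,"gripper": 1},
    {"dx": 14,"dy": -11.5,"dz": 0,"yaw": 30,"gripper": 1},
    {"dx": 19,"dy": -15.5,"dz": 0,"yaw": 40,"gripper": 1},
    {"dx": 24,"dy": -20,"dz": 0,"yaw": 50,"gripper": 1}
  ]
}}

```text
clock: 1.5
tcp_pos: [0.5155, -0.174, 0.2594]
orientation: [3.011, -0.897, 0.001]
contact_force: [0.9, -1.0, 0.5]
grip_width: 0.0851
gripper_force: 0.0
```

Run:
```python
from h import *
go([.547,-.131,.26],133)
f=grab('wrist');save(f,'w2.png')
```

```text
tcp [ 0.5155 -0.174   0.2594] z [ 4.e-04 -4.e-04 -1.e+00] x-ang -33.16 -> d [ 0.28 -5.32 -0.06] yaw 13.836092416543124 j7 -1.985 t 1.5 w 0.08505273686026428
```

View pics/w2.png

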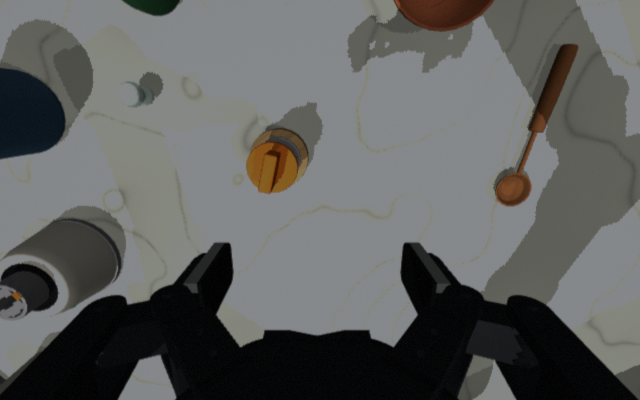

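The wrist view shows the cup's bar at (270,172), upright. The mill's socket is at the left edge, around (15,300). The last joint would run out of range at the mill, so I'll grasp with the half-turned yaw. Bar measurement first.

```bash
cat >> h.py <<'E'
def bar(f,z0,verbose=1):
    "bar centre/angle from its top face; z0 = world height of bar top"
    P=cloud(f);h=cv2.cvtColor(f['color'],cv2.COLOR_RGB2HSV)
    o=(h[...,0]<24)&(h[...,1]>150)&(abs(P[...,2]-z0)<.004)&(f['depth']>0)
    n,l,s,c=cv2.connectedComponentsWithStats(o.astype(np.uint8),connectivity=8)
    k=1+np.argmax(s[1:,4]);v,u=np.nonzero(l==k)
    q=plane(f,np.c_[u,v],z0)[:,:2]
    (c,s,a)=cv2.minAreaRect((q*1000).astype(np.float32))
    b=cv2.boxPoints((c,s,a));e=b[1]-b[0] if np.linalg.norm(b[1]-b[0])>np.linalg.norm(b[2]-b[1]) else b[2]-b[1]
    print(f['n'],'n',len(u),'uv',u.mean(),v.mean(),'zmed',np.median(P[l==k][:,2]),'rect c',np.array(c)/1000,'mean',q.mean(0),'size',s,'ang',np.degrees(np.arctan2(e[1],e[0]))%180)
E
python3 - <<'E'
from h import *
for n in('wrist','top','scene'): bar(grab(n),.121)
E
```

```text
wrist n 513 uv 277.7738791423002 171.63937621832358 zmed 0.12090112914053187 rect c [ 0.54929248 -0.13582547] mean [ 0.54961026 -0.13613957] size (14.025814056396484, 40.95237731933594) ang 133.14822
top n 40 uv 355.2 218.375 zmed 0.1204238546545062 rect c [ 0.54880585 -0.13150021] mean [ 0.54836682 -0.13131579] size (11.910898208618164, 38.7650032043457) ang 134.17255
scene n 3 uv 61.0 226.33333333333334 zmed 0.12069266072214958 rect c [ 0.82144373 -0.71061224] mean [ 0.82152389 -0.71106053] size (7.634504318237305, 1.2644673585891724) ang 72.566025
```

Call:
{"api": "send_rows", "payload": {
  "steps": [
    {"dx": 0.7,"dy": -5.1,"dz": 0,"yaw": -10.6,"gripper": 1},
    {"dx": 0.7,"dy": -5.1,"dz": 0,"yaw": -21.2,"gripper": 1},
    {"dx": 0.7,"dy": -5.1,"dz": 0,"yaw": -31.8,"gripper": 1},
    {"dx": 0.7,"dy": -5.1,"dz": 0,"yaw": -42.4,"gripper": 1},
    {"dx": 0.7,"dy": -5.1,"dz": 0,"yaw": -53,"gripper": 1}
  ]
}}

```text
clock: 2.33
tcp_pos: [0.5473, -0.1386, 0.2591]
orientation: [3.091, 0.557, -0.001]
contact_force: [-0.5, 0.5, 0.4]
grip_width: 0.0851
gripper_force: 0.0
```

Call:
{"api": "send_rows", "payload": {
  "steps": [
    {"dx": 0,"dy": 0,"dz": 0,"yaw": -10.6,"gripper": 1},
    {"dx": 0,"dy": 0,"dz": 0,"yaw": -21.2,"gripper": 1},
    {"dx": 0,"dy": 0,"dz": 0,"yaw": -31.8,"gripper": 1},
    {"dx": 0,"dy": 0,"dz": 0,"yaw": -42.4,"gripper": 1},
    {"dx": 0,"dy": 0,"dz": 0,"yaw": -53,"gripper": 1}
  ]
}}

```text
clock: 2.95
tcp_pos: [0.5473, -0.1386, 0.2591]
orientation: [2.518, 1.878, -0.002]
contact_force: [-0.6, -0.0, -0.3]
grip_width: 0.0858
gripper_force: 0.0
```

Call:
{"api": "send_rows", "payload": {
  "steps": [
    {"dx": 0,"dy": 0,"dz": 0,"yaw": -10.6,"gripper": 1},
    {"dx": 0,"dy": 0,"dz": 0,"yaw": -21.2,"gripper": 1},
    {"dx": 0,"dy": 0,"dz": 0,"yaw": -31.8,"gripper": 1},
    {"dx": 0,"dy": 0,"dz": 0,"yaw": -42.4,"gripper": 1},
    {"dx": 0,"dy": 0,"dz": 0,"yaw": -53,"gripper": 1}
  ]
}}

```text
clock: 3.58
tcp_pos: [0.5472, -0.1387, 0.259]
orientation: [-1.416, -2.804, 0.002]
contact_force: [0.1, -0.5, 0.3]
grip_width: 0.0854
gripper_force: 0.0
```

Run:
```python
from h import *
go([.549,-.135,.12],133)
f=grab('wrist');bar(f,.121);bar(grab('top'),.121)
```

```text
tcp [ 0.5472 -0.1387  0.259 ] z [-8.0e-04 -1.1e-03 -1.0e+00] x-ang 126.41 -> d [ 0.2   0.38 13.9 ] yaw -6.586121300684525 j7 0.578 t 3.575 w 0.0854379597994641
wrist n 508 uv 320.51181102362204 176.0236220472441 zmed 0.12090269560480088 rect c [ 0.54844977 -0.134431  ] mean [ 0.5480793  -0.13400309] size (13.862512588500977, 41.182254791259766) ang 133.54132
top n 31 uv 353.6774193548387 219.51612903225808 zmed 0.12135436251526556 rect c [ 0.5454386  -0.12805154] mean [ 0.54453082 -0.12606938] size (11.902610778808594, 29.133066177368164) ang 134.2362
```

Call:
{"api": "send_rows", "payload": {
  "steps": [
    {"dx": 0.2,"dy": 0.35,"dz": 4,"yaw": -6.9,"gripper": 1},
    {"dx": 0.2,"dy": 0.35,"dz": 8,"yaw": -6.9,"gripper": 1},
    {"dx": 0.2,"dy": 0.35,"dz": 11,"yaw": -6.9,"gripper": 1},
    {"dx": 0.2,"dy": 0.35,"dz": 11,"yaw": -6.9,"gripper": 1}
  ]
}}

```text
clock: 4.18
tcp_pos: [0.5476, -0.1337, 0.1471]
orientation: [-1.255, -2.875, 0.003]
contact_force: [-1.2, 1.1, -0.1]
grip_width: 0.0855
gripper_force: 0.0
```

Run:
```python
from h import *
go([.5489,-.1352,.118],133.3)
bar(grab('wrist'),.121)
```

```text
tcp [ 0.5476 -0.1337  0.1471] z [-5.e-03  4.e-04 -1.e+00] x-ang 132.85 -> d [-0.21  0.    2.91] yaw -0.4531193159442637 j7 0.588 t 4.175 w 0.08550973119526611
wrist n 1172 uv 317.79692832764505 219.330204778157 zmed 0.12084290772178852 rect c [ 0.54815808 -0.13410126] mean [ 0.54780076 -0.13370062] size (13.841935157775879, 41.37849044799805) ang 133.65463
```

Call:
{"api": "send_rows", "payload": {
  "steps": [
    {"dx": -0.15,"dy": 0,"dz": 1.5,"yaw": -0.4,"gripper": 1},
    {"dx": -0.15,"dy": 0,"dz": 2.9,"yaw": -0.4,"gripper": 1},
    {"dx": -0.15,"dy": 0,"dz": 2.9,"yaw": -0.4,"gripper": 0.4},
    {"dx": -0.15,"dy": 0,"dz": 2.9,"yaw": -0.4,"gripper": 0.4}
  ],
  "force": 25
}}

```text
clock: 4.72
tcp_pos: [0.5511, -0.1336, 0.1204]
orientation: [1.241, 2.886, 0.0]
contact_force: [0.3, -0.7, -0.5]
grip_width: 0.0519
gripper_force: 0.0
```

Call:
{"api": "send_rows", "payload": {
  "steps": [
    {"dx": 0,"dy": 0,"dz": 0,"yaw": 0,"gripper": 0.25},
    {"dx": 0,"dy": 0,"dz": 0,"yaw": 0,"gripper": 0.15},
    {"dx": 0,"dy": 0,"dz": 0,"yaw": 0,"gripper": 0.1},
    {"dx": 0,"dy": 0,"dz": 0,"yaw": 0,"gripper": 0.1},
    {"dx": 0,"dy": 0,"dz": 0,"yaw": 0,"gripper": 0.1}
  ],
  "force": 25
}}

```text
clock: 5.35
tcp_pos: [0.5509, -0.1337, 0.1203]
orientation: [1.24, 2.886, -0.0]
contact_force: [0.2, 0.4, 0.6]
grip_width: 0.0088
gripper_force: 0.0
```

Run:
```python
from h import *
go([.5489,-.1352,.118],133.3)
```

```text
tcp [ 0.5509 -0.1337  0.1203] z [ 0.e+00 -1.e-04 -1.e+00] x-ang 133.48 -> d [ 0.03 -0.25  0.23] yaw 0.18481621581017293 j7 0.572 t 5.35 w 0.008779767343352013
```

The opening is 8.8 mm with no force, so the fingers are not on the bar. I'll look.

Run:
```python
from h import *
f=grab('wrist');save(f,'w3.png')
s=grab('scene');cv2.imwrite('pics/sc.png',cv2.resize(s['color'][140:230,240:330,::-1],None,fx=6,fy=6))
bar(f,.121)
```

```text
wrist n 1283 uv 314.78643803585345 229.44816835541698 zmed 0.12090210815377185 rect c [ 0.54788922 -0.13403658] mean [ 0.54677984 -0.13175731] size (13.359082221984863, 41.2644157409668) ang 133.45883
```

View pics/w3.png

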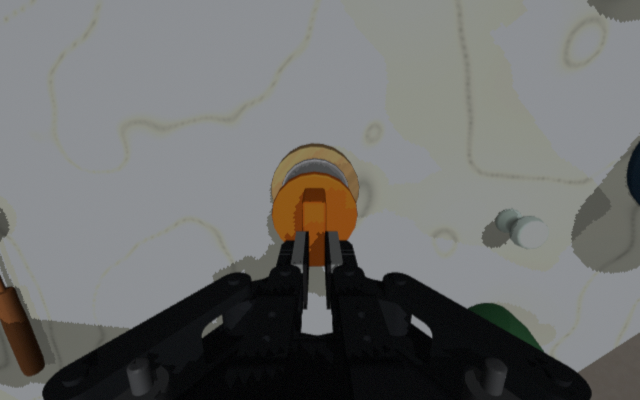

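View pics/sc.png

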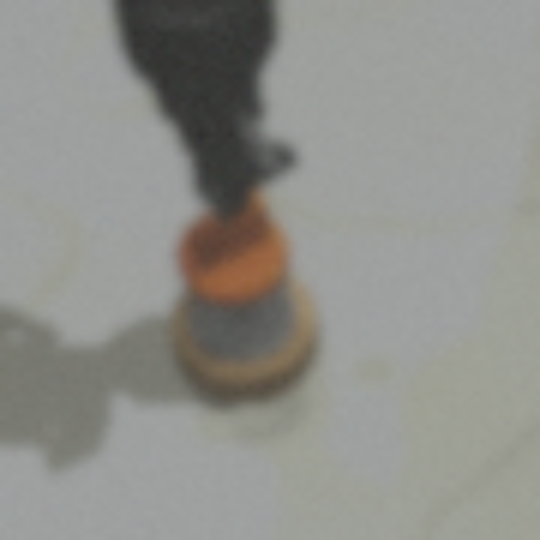

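The wrist view shows the bar at (315,210) and the pads at (300-335, 232-310), apparently short of the bar. I'll project the grasp point into the image to check.

Run:
```python
from h import *
f=grab('wrist');o=status.get_obs();R=Ro.from_rotvec(o['orientation']).as_matrix()
for n,z in(('tcp',0),('grasp',.006),('tip',.025)):
    X=o['tcp_pos']+R[:,2]*z; c=f['R']@X+f['t']; q=f['K']@c; print(n,X,q[:2]/q[2])
P=cloud(f)
for v in range(190,330,8): print(v,[ (np.round((R.T@(P[v,u]-o['tcp_pos']))*1000,0)).astype(int).tolist() for u in (302,309,317,325,334)])
print('cam in tool',R.T@(-f['R'].T@f['t']-o['tcp_pos']))
```

```text
tcp [ 0.55089354 -0.13371322  0.12025168] [317.62474266 236.00381394]
grasp [ 0.55089349 -0.13371355  0.11425168] [317.58625664 231.75800944]
tip [ 0.55089334 -0.1337146   0.09525168] [317.4795143  219.98212213]
190 [[19, -10, 31], [73, -1, -155], [21, 0, 23], [19, 5, 31], [19, 11, 31]]
198 [[13, -11, 32], [21, -5, 6], [22, 0, 6], [20, 4, 11], [13, 11, 31]]
206 [[19, -9, 0], [19, -5, -1], [19, 0, -1], [18, 4, 1], [8, 11, 31]]
214 [[14, -9, 0], [14, -5, -1], [14, 0, 0], [14, 4, 0], [2, 11, 32]]
222 [[8, -9, 1], [10, -5, -2], [9, 0, -1], [8, 4, 1], [-4, 12, 31]]
230 [[3, -9, 1], [5, -5, -2], [4, 0, 0], [4, 4, 0], [-10, 12, 32]]
238 [[10, -8, -24], [-1, -5, -1], [-1, 0, -1], [9, 4, -22], [11, 8, -25]]
246 [[10, -7, -33], [-6, -5, 0], [-6, 0, -1], [6, 4, -24], [10, 8, -32]]
254 [[11, -7, -41], [-12, -5, 0], [-11, 0, -1], [2, 4, -25], [10, 7, -40]]
262 [[11, -7, -48], [-17, -5, 0], [-17, 0, 0], [-2, 4, -26], [11, 7, -48]]
270 [[8, -7, -50], [-97, -9, 120], [-97, 0, 120], [-6, 4, -27], [11, 6, -55]]
278 [[6, -7, -53], [-106, -9, 120], [-107, 0, 120], [-10, 4, -28], [11, 6, -60]]
286 [[3, -7, -54], [-117, -9, 120], [-117, 0, 120], [-116, 9, 120], [10, 6, -64]]
294 [[0, -7, -55], [-128, -9, 121], [-127, 0, 120], [-127, 9, 121], [7, 6, -65]]
302 [[-3, -7, -55], [-137, -9, 119], [-138, 0, 121], [-138, 9, 120], [1, 6, -61]]
310 [[-6, -7, -57], [-148, -9, 120], [-148, 0, 120], [-148, 9, 120], [-4, 6, -60]]
318 [[-159, -17, 120], [-159, -9, 120], [-158, 0, 119], [-159, 9, 120], [-7, 6, -60]]
326 [[-170, -17, 120], [-171, -9, 121], [-170, 0, 120], [-170, 9, 119], [-8, 6, -63]]
cam in tool [ 0.07260977 -0.00066099 -0.15459339]
```

The wrist depth puts the visible fingertips about 24 mm behind the reported TCP, at world z of about 0.144, above the bar top. The sheet says they stand 25 mm ahead. I'll cross-check with the other two cameras before moving.

Run:
```python
from h import *
o=status.get_obs();R=Ro.from_rotvec(o['orientation']).as_matrix()
for n in('scene','top','wrist'):
    f=grab(n);P=cloud(f);h=cv2.cvtColor(f['color'],cv2.COLOR_RGB2HSV)
    Q=(P-o['tcp_pos'])@R
    m=(abs(Q[...,0])<.05)&(abs(Q[...,1])<.05)&(P[...,2]>.095)&(f['depth']>0)
    og=m&(h[...,0]<24)&(h[...,1]>150)
    g=m&(h[...,1]<110)
    z=P[...,2]
    print(n,'orange zmax',np.sort(z[og])[-4:],'grey lowest',np.sort(z[g])[[0,3,8,15,30]] if g.sum()>31 else g.sum(), 'sat', )
    k=np.argsort(np.where(g,z,9).ravel())[:6]
    print([(int(i%640),int(i//640),np.round(Q.reshape(-1,3)[i]*1000).astype(int).tolist(),f['color'].reshape(-1,3)[i].tolist()) for i in k])
```

```text
scene orange zmax [] grey lowest [0.09876663 0.10263861 0.10851244 0.11070481 0.11771512] sat
[(273, 183, [-19, 3, 21], [101, 74, 60]), (285, 178, [21, 9, 20], [139, 106, 80]), (277, 181, [-6, 6, 18], [101, 71, 59]), (272, 181, [-19, -2, 18], [107, 77, 62]), (274, 183, [-18, 8, 17], [96, 70, 57]), (281, 179, [7, 9, 15], [105, 75, 62])]
top orange zmax [0.28026879 0.28779923 0.29069904 0.29536864] grey lowest [0.19490111 0.20848024 0.21898819 0.28026269 0.44028398] sat
[(346, 208, [13, 40, -75], [108, 108, 99]), (345, 207, [13, 44, -75], [119, 120, 111]), (347, 205, [6, 44, -87], [39, 37, 37]), (347, 206, [9, 41, -88], [31, 33, 33]), (346, 207, [13, 41, -89], [83, 85, 77]), (345, 206, [14, 45, -91], [94, 96, 90])]
wrist orange zmax [0.22481152 0.22505431 0.22583527 0.22760107] grey lowest [0.11935497 0.12023067 0.12063276 0.13497622 0.13744994] sat
[(322, 266, [-20, 3, 1], [103, 88, 85]), (321, 266, [-20, 2, 1], [89, 70, 61]), (318, 266, [-20, 0, 0], [95, 69, 56]), (311, 266, [-20, -4, 0], [86, 65, 55]), (317, 266, [-20, 0, 0], [89, 68, 56]), (314, 266, [-20, -2, 0], [86, 67, 55])]
```

Run:
```python
from h import *
f=grab('scene');P=cloud(f);o=status.get_obs()
for z in(.095,.121,.144,.17):
    q=f['K']@(f['R']@np.r_[o['tcp_pos'][:2],z]+f['t']);print(z,q[:2]/q[2])
for v in range(160,190,2): print(v,[(f['color'][v,u].tolist(),round(float(P[v,u,2]),3)) for u in (276,279,282)])
```

```text
0.095 [277.93683646 180.1123383 ]
0.121 [277.17990449 175.10226552]
0.144 [276.49118717 170.54370013]
0.17 [275.69005956 165.2410999 ]
160 [([49, 54, 51], 0.236), ([63, 63, 62], 0.243), ([94, 95, 92], 0.238)]
162 [([57, 56, 57], 0.226), ([66, 67, 65], 0.238), ([98, 100, 100], 0.236)]
164 [([57, 57, 55], 0.201), ([55, 56, 55], 0.197), ([84, 85, 84], 0.235)]
166 [([57, 56, 57], 0.197), ([62, 63, 60], 0.187), ([69, 72, 70], 0.222)]
168 [([52, 54, 52], 0.186), ([59, 57, 59], 0.182), ([62, 65, 64], 0.226)]
170 [([56, 56, 56], 0.177), ([58, 57, 57], 0.199), ([78, 72, 68], 0.225)]
172 [([66, 66, 67], 0.156), ([61, 60, 59], 0.189), ([120, 100, 80], 0.143)]
174 [([75, 74, 70], 0.147), ([70, 63, 61], 0.155), ([123, 93, 69], 0.145)]
176 [([89, 71, 64], 0.136), ([90, 67, 54], 0.147), ([107, 77, 62], 0.117)]
178 [([97, 69, 57], 0.119), ([101, 73, 61], 0.115), ([102, 70, 57], 0.102)]
180 [([96, 70, 59], 0.115), ([104, 74, 61], 0.1), ([121, 81, 61], 0.097)]
182 [([98, 69, 55], 1.269), ([118, 79, 59], 0.094), ([148, 97, 64], 0.08)]
184 [([132, 89, 62], 0.094), ([148, 97, 64], 0.086), ([154, 100, 67], 0.084)]
186 [([152, 99, 64], 0.082), ([155, 100, 66], 0.092), ([153, 101, 67], 0.086)]
188 [([143, 92, 63], 0.087), ([147, 96, 66], 0.088), ([136, 93, 68], 0.084)]
```

The scene view agrees: the fingers end near z=0.146 and the bar starts at 0.121. The tips really sit about 24 mm behind the reported TCP, so I'll use that measured offset from here. I'll open, go about 50 mm lower in stages while watching force, and centre by dy -0.25.

Call:
{"api": "send_rows", "payload": {
  "steps": [
    {"dx": 0,"dy": -0.25,"dz": 0,"yaw": 0,"gripper": 0.6},
    {"dx": 0,"dy": -0.25,"dz": 0,"yaw": 0,"gripper": 0.6},
    {"dx": 0,"dy": -0.25,"dz": 0,"yaw": 0,"gripper": 0.6},
    {"dx": 0,"dy": -0.25,"dz": 1,"yaw": 0,"gripper": 0.6},
    {"dx": 0,"dy": -0.25,"dz": 2.5,"yaw": 0,"gripper": 0.6}
  ]
}}

```text
clock: 6.32
tcp_pos: [0.5492, -0.1355, 0.0945]
orientation: [1.24, 2.886, 0.0]
contact_force: [0.1, 0.4, 0.6]
grip_width: 0.0512
gripper_force: 0.0
```

Call:
{"api": "send_rows", "payload": {
  "steps": [
    {"dx": 0,"dy": 0,"dz": 1,"yaw": 0,"gripper": 0.6},
    {"dx": 0,"dy": 0,"dz": 2,"yaw": 0,"gripper": 0.6},
    {"dx": 0,"dy": 0,"dz": 2,"yaw": 0,"gripper": 0.6}
  ]
}}

```text
clock: 6.7
tcp_pos: [0.549, -0.1353, 0.0745]
orientation: [-1.24, -2.886, 0.0]
contact_force: [0.8, -0.2, -0.5]
grip_width: 0.0511
gripper_force: 0.0
```

```bash
cat >> h.py <<'E'
def fingers():
    "finger tip depth and bar extents in tool axes, mm, from the wrist depth"
    f=grab('wrist');o=status.get_obs();R=Ro.from_rotvec(o['orientation']).as_matrix()
    Q=(cloud(f)-o['tcp_pos'])@R*1000;h=cv2.cvtColor(f['color'],cv2.COLOR_RGB2HSV);s=h[...,1]
    g=(s<80)&(abs(Q[...,0])<14)&(abs(Q[...,1])<60)&(Q[...,2]<20)&(f['depth']>0)
    for nm,m in(('L',g&(Q[...,1]<0)),('R',g&(Q[...,1]>0))):
        q=Q[m]; i=np.argsort(-q[:,2])[:200]; print(nm,'tip z',np.percentile(q[:,2],[99,99.8]),'y inner/outer',np.percentile(q[i,1],[2,98]),'x',np.percentile(q[i,0],[2,98]))
    og=(h[...,0]<24)&(s>150)&(abs(Q[...,0])<45)&(abs(Q[...,1])<40)
    zt=np.percentile(Q[og][:,2],2); t=Q[og&(abs(Q[...,2]-zt)<3)]
    print('bar top z',zt,'x',np.percentile(t[:,0],[1,99]),'y',np.percentile(t[:,1],[1,99]),'F',o['contact_force'],'world z',o['tcp_pos'][2])
E
python3 - <<'E'
from h import *
fingers()
E
```

```text
L tip z [-24.88790441 -20.49445296] y inner/outer [-38.65831396 -26.13894091] x [-10.98700333  10.68876288]
R tip z [-25.25355809 -20.67259693] y inner/outer [24.82537778 37.45604686] x [-11.0470342   10.67892697]
bar top z -47.05472561631462 x [-18.34986617  21.18486293] y [-6.59765749  6.77628197] F [-0.93345705  0.78762419  0.0037083 ] world z 0.07474087581084307
```

The tips are now about 20 mm below the bar top and the bar is centred to within a millimetre. Closing.

Call:
{"api": "send_rows", "payload": {
  "steps": [
    {"dx": 0.1,"dy": 0,"dz": 0,"yaw": 0,"gripper": 0.3},
    {"dx": 0.1,"dy": 0,"dz": 0,"yaw": 0,"gripper": 0.2},
    {"dx": 0.1,"dy": 0,"dz": 0,"yaw": 0,"gripper": 0.1},
    {"dx": 0.1,"dy": 0,"dz": 0,"yaw": 0,"gripper": 0.1},
    {"dx": 0.1,"dy": 0,"dz": 0,"yaw": 0,"gripper": 0.1}
  ],
  "force": 25
}}

```text
clock: 7.38
tcp_pos: [0.5502, -0.1352, 0.0774]
orientation: [1.239, 2.882, -0.0]
contact_force: [-2.0, -0.6, 14.2]
grip_width: 0.0136
gripper_force: 36.3
```

Run:
```python
from h import *
fingers();go([.549,-.135,.0745],133.3)
```

```text
L tip z [-27.71953649 -20.35778073] y inner/outer [-20.1689171   -9.37899342] x [ 5.79350714 10.7442658 ]
R tip z [-27.31096116 -20.1972382 ] y inner/outer [ 7.89665883 18.77025712] x [ 5.62666011 10.78500891]
bar top z -44.562186736588856 x [-18.05095935  21.67760069] y [-7.47722061  6.10625784] F [-1.57083703 -0.40372219 14.73594278] world z 0.07743209101624615
tcp [ 0.5503 -0.1352  0.0774] z [ 0.0037 -0.0018 -1.    ] x-ang 133.47 -> d [ 0.11 -0.08  0.29] yaw 0.16757491350134046 j7 0.531 t 7.425 w 0.01364979375665025
```

Gripped: 13.6 mm opening, 36 N. The swinging pads are pushing about 14 N onto the stand. I'll ease the force and lift.

Call:
{"api": "send_rows", "payload": {
  "steps": [
    {"dx": 0,"dy": 0,"dz": -0.3,"yaw": 0,"gripper": 0.1},
    {"dx": 0,"dy": 0,"dz": -0.5,"yaw": 0,"gripper": 0.1},
    {"dx": 0,"dy": 0,"dz": -1.5,"yaw": 0,"gripper": 0.1},
    {"dx": 0,"dy": 0,"dz": -3,"yaw": 0,"gripper": 0.1},
    {"dx": 0,"dy": 0,"dz": -4.5,"yaw": 0,"gripper": 0.1}
  ],
  "force": 25
}}

```text
clock: 8.05
tcp_pos: [0.5486, -0.1346, 0.1215]
orientation: [1.24, 2.886, 0.0]
contact_force: [0.3, 0.4, -1.6]
grip_width: 0.0135
gripper_force: 33.8
```

Run:
```python
from h import *
fingers();go([.549,-.135,.0745],133.3)
```

```text
L tip z [-25.75893777 -18.44484885] y inner/outer [-21.17804173 -10.21999523] x [ 6.69824861 11.64537201]
R tip z [-24.84632495 -17.82514278] y inner/outer [ 6.97649172 26.2550797 ] x [ 4.77948012 11.65856709]
bar top z -42.603895071191644 x [-17.23627175  22.41859361] y [-8.27529442  5.30642823] F [ 0.00809479  0.36956354 -0.24962576] world z 0.12358399755307467
tcp [ 0.55   -0.1347  0.1236] z [ 3.6e-03 -9.0e-04 -1.0e+00] x-ang 133.48 -> d [ 0.06 -0.1   4.91] yaw 0.18329774919524766 j7 0.576 t 8.1 w 0.01352800835989649
```

The cup is held and lifted. Next I raise it well clear, travel toward the mill, and stop short to measure the socket with the wrist camera.

Call:
{"api": "send_rows", "payload": {
  "steps": [
    {"dx": 0,"dy": 0,"dz": -4,"yaw": 0,"gripper": 0.1},
    {"dx": 0,"dy": 0,"dz": -9,"yaw": 0,"gripper": 0.1},
    {"dx": 0,"dy": 1,"dz": -13,"yaw": 0,"gripper": 0.1},
    {"dx": 2,"dy": 4,"dz": -14,"yaw": 0,"gripper": 0.1},
    {"dx": 5,"dy": 7,"dz": -14,"yaw": 0,"gripper": 0.1}
  ]
}}

```text
clock: 8.72
tcp_pos: [0.5659, -0.05, 0.2621]
orientation: [1.243, 2.882, 0.001]
contact_force: [0.3, 0.1, -2.0]
grip_width: 0.0136
gripper_force: 33.4
```

Call:
{"api": "send_rows", "payload": {
  "steps": [
    {"dx": 3,"dy": 3,"dz": 0,"yaw": 0,"gripper": 0.1},
    {"dx": 6,"dy": 6,"dz": 0,"yaw": 0,"gripper": 0.1},
    {"dx": 9,"dy": 9,"dz": 0,"yaw": 0,"gripper": 0.1},
    {"dx": 12,"dy": 12,"dz": 0,"yaw": 0,"gripper": 0.1},
    {"dx": 12,"dy": 12,"dz": 0,"yaw": 0,"gripper": 0.1}
  ]
}}

```text
clock: 9.35
tcp_pos: [0.5684, 0.1244, 0.2611]
orientation: [-1.23, -2.89, -0.004]
contact_force: [0.3, -0.4, -2.6]
grip_width: 0.0133
gripper_force: 33.1
```

Run:
```python
from h import *
go([.593,.230,.26],90);fingers()
f=grab('wrist');save(f,'w4.png');bar(f,status.get_obs()['tcp_pos'][2]+.0436)
```

```text
tcp [0.5684 0.1244 0.2611] z [ 8.0e-04  2.5e-03 -1.0e+00] x-ang 133.89 -> d [5.9  9.1  0.14] yaw 43.886032837527694 j7 0.199 t 9.35 w 0.01328522763183227
L tip z [-27.60150289 -20.00720519] y inner/outer [-18.81189004  -7.60938706] x [ 8.12198177 13.1182049 ]
R tip z [-26.91685288 -20.15732154] y inner/outer [ 9.55717348 20.6154498 ] x [ 8.28404003 13.2342683 ]
bar top z -44.822369525834496 x [-15.65940939  24.16651153] y [-5.83636712  7.74391253] F [ 0.13594739 -0.62350886 -1.42004223] world z 0.26075738233486867
wrist n 2621 uv 316.43189622281574 270.7687905379626 zmed 0.30416463859103365 rect c [0.5665434  0.12268356] mean [0.56603009 0.12329128] size (14.09922981262207, 42.12152099609375) ang 134.01033
```

View pics/w4.png

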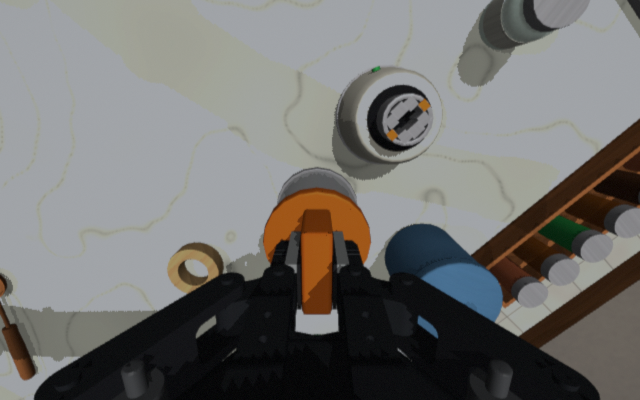

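The wrist view shows the socket top at (407,120) with the slot's orange ends at (393,134) and (424,104). The held cup's bar is at (316,260). I'll measure cup and socket in one image.

```bash
cat >> h.py <<'E'
def rel(zs=.117):
    f=grab('wrist');o=status.get_obs();R=Ro.from_rotvec(o['orientation']).as_matrix()
    P=cloud(f);h=cv2.cvtColor(f['color'],cv2.COLOR_RGB2HSV)
    near=np.linalg.norm(P[...,:2]-[.593,.230],axis=-1)<.035
    m=((h[...,0]<28)&(h[...,1]>130)&near&(abs(P[...,2]-zs)<.012)).astype(np.uint8)
    n,l,s,c=cv2.connectedComponentsWithStats(m,connectivity=8);i=1+np.argsort(-s[1:,4])[:2]
    e=plane(f,c[i],zs)[:,:2];d=e[0]-e[1]
    k=near&(abs(P[...,2]-zs)<.006);cc,r=cv2.minEnclosingCircle((plane(f,np.argwhere(k)[:,::-1],zs)[:,:2]*1000).astype(np.float32))
    print('ends',s[i,4],'mid',e.mean(0),'len',np.linalg.norm(d),'ang',np.degrees(np.arctan2(d[1],d[0]))%180,'disc',np.array(cc)/1000,r,'z',np.median(P[k][:,2]))
    zb=o['tcp_pos'][2]+.0436
    bar(f,zb)
    return f
E
python3 - <<'E'
from h import *
for i in range(2): rel()
go([.593,.230,.26],90)
E
```

```text
ends [82 74] mid [0.59324936 0.2278577 ] len 0.04158387019519219 ang 88.24939812297485 disc [0.59273059 0.22689961] 26.17827796936035 z 0.11694877292316408
wrist n 2613 uv 316.51014159969384 270.742441637964 zmed 0.30388663358704293 rect c [0.56690344 0.12086295] mean [0.56634976 0.12145052] size (14.220470428466797, 42.03395462036133) ang 133.52623
ends [79 76] mid [0.5931731  0.22781356] len 0.04168479440365784 ang 88.20480190334128 disc [0.59250195 0.227131  ] 26.163379669189453 z 0.11699945104762155
wrist n 2620 uv 316.4774809160305 270.78435114503816 zmed 0.3037284529661107 rect c [0.56706281 0.11981006] mean [0.56651709 0.12038088] size (14.208048820495605, 42.0030632019043) ang 133.42401
tcp [0.5695 0.1178 0.2602] z [-0.     -0.0011 -1.    ] x-ang 133.37 -> d [6.54 9.42 0.01] yaw 43.37128380434328 j7 0.199 t 9.55 w 0.01352869288053345
```

Call:
{"api": "send_rows", "payload": {
  "steps": [
    {"dx": 0,"dy": 1,"dz": 0,"yaw": 10,"gripper": 0.1},
    {"dx": 0,"dy": 2,"dz": 0,"yaw": 20,"gripper": 0.1},
    {"dx": 0,"dy": 2,"dz": 0,"yaw": 30,"gripper": 0.1},
    {"dx": 0,"dy": 2,"dz": 0,"yaw": 40,"gripper": 0.1},
    {"dx": 0,"dy": 2,"dz": 0,"yaw": 45.2,"gripper": 0.1}
  ]
}}

```text
clock: 10.18
tcp_pos: [0.5841, 0.1314, 0.2602]
orientation: [2.261, 2.18, -0.001]
contact_force: [-0.7, 0.1, -1.8]
grip_width: 0.0136
gripper_force: 33.1
```

Call:
{"api": "send_rows", "payload": {
  "steps": [
    {"dx": 0,"dy": 0,"dz": 0,"yaw": 0,"gripper": 0.1},
    {"dx": 0,"dy": 0,"dz": 0,"yaw": 0,"gripper": 0.1}
  ]
}}

```text
clock: 10.42
tcp_pos: [0.5839, 0.1323, 0.2603]
orientation: [2.254, 2.188, -0.0]
contact_force: [-0.8, -0.5, -1.5]
grip_width: 0.0137
gripper_force: 33.1
```

Run:
```python
from h import *
for i in range(2): rel()
go([.5934,.2268,.26],88.2);fingers()
```

```text
ends [88 76] mid [0.59315938 0.22757754] len 0.04232248754943893 ang 88.22883444301308 disc [0.59305701 0.22734247] 25.723487854003906 z 0.11700486387216874
wrist n 2630 uv 316.4661596958175 271.0296577946768 zmed 0.3036605627033736 rect c [0.58383234 0.13445113] mean [0.58391317 0.13537045] size (42.52789306640625, 14.221863746643066) ang 87.88836
ends [84 81] mid [0.59318873 0.22758925] len 0.042386494135758415 ang 88.03879149686044 disc [0.5931214  0.22740016] 25.757244110107422 z 0.11699946543450153
wrist n 2632 uv 316.42439209726444 270.92629179331306 zmed 0.30364168593140745 rect c [0.58378992 0.13465714] mean [0.58386399 0.13562111] size (42.5297737121582, 14.232503890991211) ang 87.91889
tcp [0.5838 0.1327 0.2602] z [-1.e-04 -1.e-04 -1.e+00] x-ang 88.31 -> d [9.43 0.68 0.02] yaw 0.10912739762972024 j7 -0.554 t 10.525 w 0.013464246870287608
L tip z [-27.70132911 -19.81093322] y inner/outer [-20.0467114   -8.55524077] x [ 5.16150241 10.23563716]
R tip z [-27.59840787 -19.73030042] y inner/outer [ 8.53575627 27.99691206] x [ 5.10382774 10.333915  ]
bar top z -44.44193519860392 x [-18.7039807   21.19397303] y [-6.83606421  6.72091601] F [ 0.16617307 -1.05247127 -0.12442298] world z 0.260238214811927
```

Call:
{"api": "send_rows", "payload": {
  "steps": [
    {"dx": 3,"dy": 0.67,"dz": 0,"yaw": 0,"gripper": 0.1},
    {"dx": 6,"dy": 0.67,"dz": 0,"yaw": 0,"gripper": 0.1},
    {"dx": 9.3,"dy": 0.67,"dz": 2,"yaw": 0,"gripper": 0.1},
    {"dx": 9.3,"dy": 0.67,"dz": 4.5,"yaw": 0,"gripper": 0.1},
    {"dx": 9.3,"dy": 0.67,"dz": 5.5,"yaw": 0,"gripper": 0.1}
  ]
}}

```text
clock: 11.2
tcp_pos: [0.5925, 0.2255, 0.2036]
orientation: [-2.253, -2.188, 0.004]
contact_force: [0.5, -1.1, -0.9]
grip_width: 0.0133
gripper_force: 33.3
```

Call:
{"api": "send_rows", "payload": {
  "steps": [
    {"dx": 0,"dy": 0,"dz": 0,"yaw": 0,"gripper": 0.1},
    {"dx": 0,"dy": 0,"dz": 0,"yaw": 0,"gripper": 0.1}
  ]
}}

```text
clock: 11.45
tcp_pos: [0.5941, 0.2257, 0.2063]
orientation: [2.255, 2.186, 0.002]
contact_force: [-0.6, 0.3, -1.3]
grip_width: 0.0136
gripper_force: 33.3
```

Run:
```python
from h import *
go([.5933,.2258,.1686],88.1);fingers()
s=grab('scene');cv2.imwrite('pics/sc2.png',cv2.resize(s['color'][140:250,340:450,::-1],None,fx=5,fy=5,interpolation=cv2.INTER_CUBIC))
```

```text
tcp [0.5941 0.2257 0.2063] z [ 1.6e-03  5.0e-04 -1.0e+00] x-ang 88.23 -> d [ 0.01 -0.08  3.77] yaw 0.12660468552969917 j7 -0.738 t 11.45 w 0.01358489967313341
L tip z [-27.95020237 -20.12215057] y inner/outer [-19.7585393  -8.6512411] x [ 5.15364461 10.34714868]
R tip z [-27.73892777 -19.57289264] y inner/outer [ 8.50769775 27.41120463] x [ 5.08577262 10.38079832]
bar top z -44.32866100671058 x [-18.56257739  21.22894045] y [-6.84031286  6.73328194] F [-0.45485768 -0.15863985 -2.11683669] world z 0.20640922436003803
```

View pics/sc2.png

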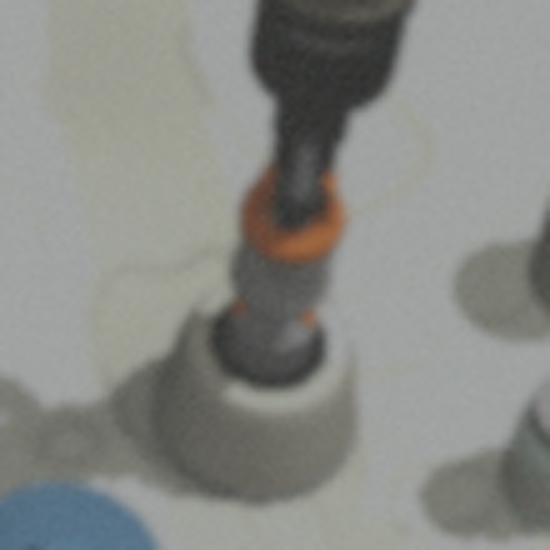

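The scene crop shows the cup centred over the socket, with the stem entering between the orange slot ends at about (238,307) and (308,315). I'll descend slowly and watch the force.

Call:
{"api": "send_rows", "payload": {
  "steps": [
    {"dx": 0,"dy": 0,"dz": 0.8,"yaw": 0,"gripper": 0.1},
    {"dx": 0,"dy": 0,"dz": 1.4,"yaw": 0,"gripper": 0.1},
    {"dx": 0,"dy": 0,"dz": 1.8,"yaw": 0,"gripper": 0.1},
    {"dx": 0,"dy": 0,"dz": 2.1,"yaw": 0,"gripper": 0.1},
    {"dx": 0,"dy": 0,"dz": 2.3,"yaw": 0,"gripper": 0.1}
  ]
}}

```text
clock: 12.18
tcp_pos: [0.5932, 0.226, 0.182]
orientation: [-2.254, -2.188, 0.0]
contact_force: [-0.3, -0.2, -1.5]
grip_width: 0.0136
gripper_force: 33.4
```

Run:
```python
from h import *
go([.5933,.2258,.1686],88.1)
```

```text
tcp [0.5932 0.226  0.182 ] z [-1.e-04 -0.e+00 -1.e+00] x-ang 88.29 -> d [-0.02  0.01  1.34] yaw 0.18713508261312484 j7 -0.751 t 12.175 w 0.013631271021273888
```

Call:
{"api": "send_rows", "payload": {
  "steps": [
    {"dx": 0,"dy": 0,"dz": 0.2,"yaw": 0.2,"gripper": 0.1},
    {"dx": 0,"dy": 0,"dz": 0.4,"yaw": 0.2,"gripper": 0.1},
    {"dx": 0,"dy": 0,"dz": 0.6,"yaw": 0.2,"gripper": 0.1},
    {"dx": 0,"dy": 0,"dz": 0.6,"yaw": 0.2,"gripper": 0.1}
  ]
}}

```text
clock: 12.68
tcp_pos: [0.5932, 0.2259, 0.1761]
orientation: [-2.258, -2.184, 0.0]
contact_force: [0.6, -0.5, -1.3]
grip_width: 0.0131
gripper_force: 33.4
```

The ears have dropped in without force. Lowering until the flange seats.

Call:
{"api": "send_rows", "payload": {
  "steps": [
    {"dx": 0,"dy": 0,"dz": 0.25,"yaw": 0,"gripper": 0.1},
    {"dx": 0,"dy": 0,"dz": 0.5,"yaw": 0,"gripper": 0.1},
    {"dx": 0,"dy": 0,"dz": 0.75,"yaw": 0,"gripper": 0.1},
    {"dx": 0,"dy": 0,"dz": 0.75,"yaw": 0,"gripper": 0.1}
  ]
}}

```text
clock: 13.18
tcp_pos: [0.5933, 0.226, 0.1687]
orientation: [2.258, 2.184, -0.0]
contact_force: [0.2, -0.3, -1.8]
grip_width: 0.0137
gripper_force: 33.3
```

Call:
{"api": "send_rows", "payload": {
  "steps": [
    {"dx": 0,"dy": 0,"dz": 0.2,"yaw": 0,"gripper": 0.1},
    {"dx": 0,"dy": 0,"dz": 0.4,"yaw": 0,"gripper": 0.1},
    {"dx": 0,"dy": 0,"dz": 0.4,"yaw": 0,"gripper": 0.1},
    {"dx": 0,"dy": 0,"dz": 0.4,"yaw": 0,"gripper": 0.1}
  ]
}}

```text
clock: 13.68
tcp_pos: [0.5934, 0.226, 0.1651]
orientation: [2.258, 2.184, 0.001]
contact_force: [-0.8, 0.5, 3.7]
grip_width: 0.0136
gripper_force: 34.4
```

Run:
```python
from h import *
go([.5933,.2258,.160],88.1);fingers()
```

```text
tcp [0.5934 0.226  0.1651] z [ 4.e-04  1.e-04 -1.e+00] x-ang 88.08 -> d [-0.02 -0.01  0.51] yaw -0.020207765483988283 j7 -0.764 t 13.675 w 0.013637244110904143
L tip z [-28.07204129 -20.14755388] y inner/outer [-19.73097385  -8.61744099] x [ 5.45422499 10.44263053]
R tip z [-28.0470469  -19.89359218] y inner/outer [ 8.53890515 26.05814323] x [ 5.46231164 10.62729743]
bar top z -44.43573077062604 x [-18.47860294  21.37315912] y [-6.86492761  6.71822159] F [-0.95423915 -0.14199515  3.65965707] world z 0.1650133436618806
```

The spring is engaged: net force is about 5.5 N, roughly 3-4 mm of travel. Pressing about 5 mm more.

Call:
{"api": "send_rows", "payload": {
  "steps": [
    {"dx": 0,"dy": 0,"dz": 0.15,"yaw": 0,"gripper": 0.1},
    {"dx": 0,"dy": 0,"dz": 0.3,"yaw": 0,"gripper": 0.1},
    {"dx": 0,"dy": 0,"dz": 0.45,"yaw": 0,"gripper": 0.1},
    {"dx": 0,"dy": 0,"dz": 0.55,"yaw": 0,"gripper": 0.1},
    {"dx": 0,"dy": 0,"dz": 0.55,"yaw": 0,"gripper": 0.1}
  ]
}}

```text
clock: 14.35
tcp_pos: [0.5934, 0.2261, 0.1599]
orientation: [2.258, 2.184, 0.001]
contact_force: [-1.9, -2.2, 8.5]
grip_width: 0.0138
gripper_force: 35.3
```

Run:
```python
from h import *
go([.5933,.2258,.160],88.1);fingers()
f=grab('scene')
cv2.imwrite('pics/sc3.png',cv2.resize(f['color'][140:250,340:450,::-1],None,fx=5,fy=5,interpolation=cv2.INTER_CUBIC))
```

```text
tcp [0.5934 0.2261 0.1599] z [ 6.e-04 -0.e+00 -1.e+00] x-ang 88.08 -> d [-0.03 -0.01 -0.01] yaw -0.02043255081602524 j7 -0.767 t 14.35 w 0.013754335544070642
L tip z [-27.95748073 -20.25188108] y inner/outer [-19.74812718  -8.6197113 ] x [ 5.40610865 10.40022566]
R tip z [-27.87501048 -19.90989087] y inner/outer [ 8.50263911 24.41543097] x [ 5.25803595 10.51200563]
bar top z -44.433786917895866 x [-18.37891425  21.30296906] y [-6.87001068  6.72263532] F [-2.22885825 -0.96437183  8.59884719] world z 0.15995330764097043
```

View pics/sc3.png

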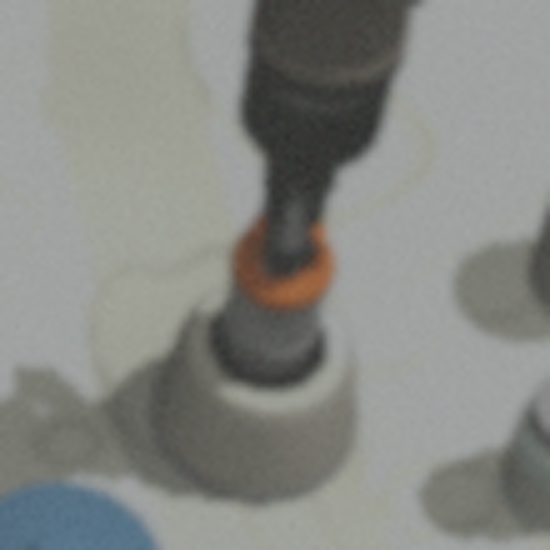

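The scene crop shows the cup seated on the socket and pressed down, with the orange slot ends covered. By force (about 10 N) and height, the travel is about 8 mm of 12. Handing in.

```bash
python3 -c "
from bench import workorder
print(workorder.hand_in())"
```

```text
the job is handed in; nothing more can be done
None
```

The cup is seated in the mill's socket with its ears in the slot, pressed down about 8 mm of the 12 mm travel and still gripped, and the job is handed in; the hand-in gave no verdict, the mill running is inferred from that travel (beyond 5 mm), and my first close missed the bar because the fingertips sat about 49 mm farther back than the tool sheet says.

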